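Set a tumbler in the marking stop

TASK

Push the amber tumbler along the bench, without picking it up, until it stands on the printed rings against both fences of the green marking stop. Then push the marker slide by its red plate until the marker's tip touches the tumbler, and leave everything so. Do not tip the amber tumbler over and do not disturb the green tumbler, the paper roll or the loose blue pen.

Things in the scene. Friction and masses are not known exactly. Their poses are not given: they have to be found in the camera images.
- amber: Amber glass tumbler standing upside down on its rim: a straight cylinder 66 mm in diameter, 80 mm high, closed on top, about 0.25 kg. Origin: centre of its underside, on the bench. It starts either to the robot's right or to its left, in the place that the green one does not have.
- green: Green glass tumbler of the same shape and size, loose, to be left alone. Origin: centre of its underside.
- stop: Green marking stop, fixed; its place and yaw vary. Origin: the seat, centre of the printed rings (66 mm across, flat on the bench), where the tumbler's centre ends. x: from the open side to the back fence, roughly away from the robot; y: to the side fence, roughly to the robot's left. Fences 32 mm high, 14 thick: back face at x = 33 mm, y -45 to 47; side face at y = 33 mm, x -12 to 47.
- slide (a joint): Travel of the marker slide along the stop's +y, in m. The tip is 0.100 minus this from a seated tumbler; starts at 0.005 to 0.055, touches at about 0.100, ends at 0.108. About 2 N of friction; stays where left. Its track is 12 mm high, in the stop's frame x -19 to 47 mm, y -270 to -80 mm.
- marker_tip (a point): Red tip of the marker, 45 mm above the bench, on the stop's line x = 0, pointing along its +y at the seat's axis. 6 mm thick; the black marker behind it is 13 mm thick and enters a dark block 34 mm wide (along x), 50 to 92 mm behind the tip, its top 55 mm above the bench.
- push_plate (a point): Centre of the outer (rear, -y) face of the slide's red upright push plate: 34 mm wide along the stop's x, 76 mm high (bench heights 14 to 90 mm), 10 mm thick, 102 mm behind the marker tip. Push it here along the stop's +y.
- roll: White paper roll standing upright, 120 mm in diameter, 160 mm high, loose; to be left alone. Origin: centre of its underside.
- pen: Loose blue marker pen with a black cap, lying, 110 mm long along its x, 12 mm thick; to be left alone. Origin: below its middle, on the bench.
Mind the look-alikes: they are no part of the job. What is shaped like the amber but pink or yellow is not meant.

How it is judged:
On the way, in this order (a step that is already met when the one before it is completed fails the run):
1. the amber tumbler stands against both fences (within 4 mm), the marker still clear of it (x of amber in the frame of stop between -0.004 and 0.004 m and y of amber in the frame of stop between -0.004 and 0.004 m and angle between amber's own z axis and vertical below 0.08 rad and height (world z) of amber below 0.005 m and horizontal distance between marker_tip and amber above 0.045 m), for 0.2 s.
2. the marker's tip touches the seated tumbler (gap under 4 mm) (x of amber in the frame of stop between -0.004 and 0.004 m and y of amber in the frame of stop between -0.004 and 0.004 m and angle between amber's own z axis and vertical below 0.08 rad and height (world z) of amber below 0.005 m and horizontal distance between marker_tip and amber below 0.037 m), for 0.2 s.
At the end, for the whole second after the job is handed in: The amber tumbler stands upright and at rest on the bench, its centre within 4 mm of the seat along both axes of the stop, and the marker's tip is within 4 mm of its wall (all of step 2 and linear speed of amber below 0.01 m/s); the robot touches nothing.
It fails at once if the amber tumbler is lifted more than 8 mm (height (world z) of amber above 0.008 m).
It fails at once if the amber tumbler is tipped (angle between amber's own z axis and vertical above 0.35 rad).
It fails at once if the green tumbler is disturbed (moved more than 15 mm) (distance of green from where it was at the start of the episode above 0.015 m).
It fails at once if the paper roll is disturbed (moved more than 15 mm) (distance of roll from where it was at the start of the episode above 0.015 m).
It fails at once if the loose pen is disturbed (moved more than 15 mm) (distance of pen from where it was at the start of the episode above 0.015 m).
It also fails if it takes over 72 s, if anything falls off the work surface, if the arm or the gripper's body presses on something with over 40 N, if the wrist force passes 120 N, or if a joint passes its speed limit or range.

ROBOT

A 6-joint arm with a two-finger parallel gripper is mounted at the origin on the work surface. World frame = base frame: x ahead of the robot, y to its left, z up, the work surface at z = 0. Lengths are in m, angles in rad, forces in N, time in s.
With the tool pointing down it reaches from about 0.225 to 0.875 m from the base axis. Payload 3.4 kg.
Tool frame: the origin (TCP) lies on the centre line of the jaws, within the pads' length; the fingertips stand 11 mm ahead of it and the grasp point (between the pads) lies 8 mm behind it; z points along the fingers, y is the line along which they close (so a half turn about z gives the same grasp; the last joint's range is limited). The gripper opens to 85 mm and grips with 20 to 120 N. Pads are 22 mm wide; open, the fingers measure 114 mm over their backs; the gripper's body (76 mm by 85 mm) begins 54 mm behind the grasp point. The pads swing forward as they close: fully open they stand 13 mm farther back than shut.
Start: joints at [1.144, 0.276, 1.505, -0, 1.361, -0.121], TCP at [0.173, 0.548, 0.242] pointing down, gripper open.
Joint ranges: [-2.89, 2.89], [-0.75, 2.08], [0.22, 2.7], [-1.18, 4.32], [0.11, 2.71], [-2.7, 2.7]. Speed limits (rad/s): [2.57, 2.57, 3.14, 3.14, 3.14, 3.14].

INTERFACE

Orientations are given as a unit quaternion [w, x, y, z].
In Python, from rig import manip, eyes, job gives the robot as it stands.
- The arm moves only by the tool drive_tool, never from a script. Its argument "rows" is a list of rows, each a list of 3 entries, a list of its own where there are three numbers: the turn, a rotation vector about the world's x, y, z in rad, then the shift along the world's x, y, z in cm, then the finger opening in cm, from 0 to 8.54. A call has 1 to 8 rows; each row shifts and turns the commanded pose from where the row before left it; what a row does not reach is not made up. A row lasts 1/8 s, in which the tool goes at most 62.5 mm and 10.7 degrees, less where a joint would pass 70% of its speed; a pose out of reach is approached as far as the arm can. A call is refused whole if a number of a shift passes 6.25 or a number of a turn 0.188, either way. A call with a gripper value outside its range is refused whole. The fingers move at their own pace and stop on an object; "force" is the grip in N (left out, the last holds). Time passes only in rows, so rows that do not move let the fingers close. It gives the time, the measured TCP pose, the force, the opening and the grip force at its end, in the units of the state.
- manip.get_state(): the state, without advancing time (a new reading comes with each control period).
- eyes.get_image(name): name is "side" or "top"; returns the picture (480x640x3 uint8, red, green, blue); there is no depth.
- eyes.get_calibration(name): a dict with "camera_matrix" (3x3 intrinsics, pixels), "view" (4x4, takes a point from world to camera coordinates). Camera axes: x right, y up, looking along -z (the intrinsics and any distortion apply to the point x, -y, -z); pixel columns grow to the right and rows downward; lengths in m; the calibration is good to about 2 mm. A picture is of the moment at which its call begins. get_calibration takes no time and is no camera call.
- job.sign_off(): hands the job in; it is judged then, once.
The state is a dict: "clock": time; "qpos": joint angles; "qd": joint speeds; "effort": joint torques, N m; "position": TCP position; "ee_rot": TCP orientation; "contact_force": force on the tool from outside, world axes, zero at the start; "moment": the same for the moment, N m; "width": finger opening in m; "gripper_force": force on a finger pad.
Only numpy, scipy, OpenCV 4.12 (cv2) and the standard library are available. Lean on these libraries where they do the work, as an engineer would, in place of code of your own. Each camera call takes 0.05 s, during which the arm holds its last target. There are 200 camera calls.

## Working session

There is one attempt and no reset: what is moved stays moved. The work goes in short steps, Python scripts to look and compute and a tool call to move; the robot and the scene stay as the last step left them, time stands still between calls to the robot, and variables do not carry over. Pictures are saved under pics/ and viewed, at most 13 in all, crops included, and the job is handed in when it is done.

Besides the shell and the picture viewer there is one more tool, called after "Call:" as a command line: name --argument value ..., lists and objects as JSON in quotes. drive_tool: Moves the arm, as the interface text tells. Its arguments: {"type":"object","properties":{"rows":{"type":"array"},"force":{"type":"number"}},"required":["rows"]}

```bash
mkdir -p pics; ls
python3 - <<'E'
from rig import manip, eyes, job
import cv2
for n in("top","side"):
    cv2.imwrite(f"pics/{n}0.png",eyes.get_image(n)[:,:,::-1]); c=eyes.get_calibration(n); print(n,c)
print(manip.get_state())
E
```

```text
pics
top {'camera_matrix': array([[499.55566177,   0.        , 309.82699675],
       [  0.        , 499.55566177, 241.87734877],
       [  0.        ,   0.        ,   1.        ]]), 'view': array([[ 2.50387628e-02, -9.99686417e-01, -3.56747044e-04,
         4.33431122e-02],
       [ 9.94022103e-01,  2.48589527e-02,  1.06311292e-01,
        -5.63334270e-01],
       [-1.06269086e-01, -3.01651767e-03,  9.94332833e-01,
        -8.58325184e-01],
       [ 0.00000000e+00,  0.00000000e+00,  0.00000000e+00,
         1.00000000e+00]])}
side {'camera_matrix': array([[466.50027103,   0.        , 316.58433283],
       [  0.        , 466.50027103, 247.74536153],
       [  0.        ,   0.        ,   1.        ]]), 'view': array([[ 0.93962889, -0.34167744,  0.018817  , -0.53191989],
       [ 0.24435748,  0.7084579 ,  0.66210032, -0.18679535],
       [-0.23955579, -0.61753051,  0.74917894, -0.84229198],
       [ 0.        ,  0.        ,  0.        ,  1.        ]])}
{'clock': 0.1, 'qpos': array([ 1.14402918e+00,  2.76596851e-01,  1.50599829e+00, -2.03525412e-05,
        1.36072283e+00, -1.20998311e-01]), 'qd': array([-0.00068064, -0.00085617, -0.00257282, -0.00124254, -0.00271636,
        0.00058645]), 'effort': array([ 8.12390645e-04, -4.17703342e+01, -2.46402848e+01, -2.95812097e-04,
        5.93171484e-03,  1.26846041e-05]), 'position': array([0.17291343, 0.54791272, 0.24149237]), 'ee_rot': array([-2.23743574e-04,  1.52287375e-01,  9.88335880e-01, -8.33192904e-04]), 'contact_force': array([-0.35177942,  0.2479848 , -0.38628108]), 'moment': array([ 0.00451383,  0.00332679, -0.01776434]), 'gripper_force': 0.0, 'width': 0.0853541845996768}
```

View pics/top0.png

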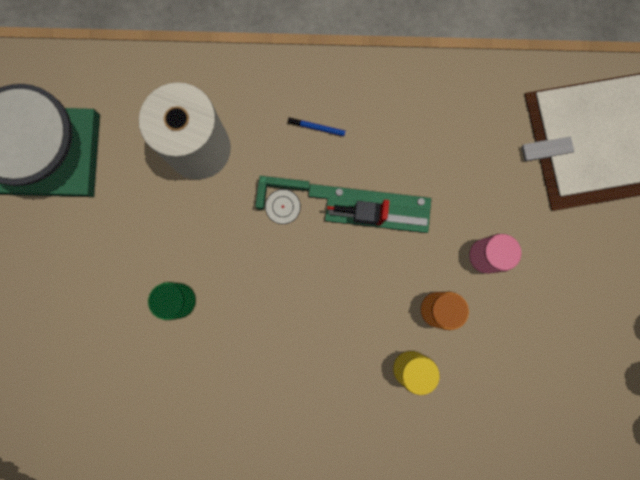

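View pics/side0.png

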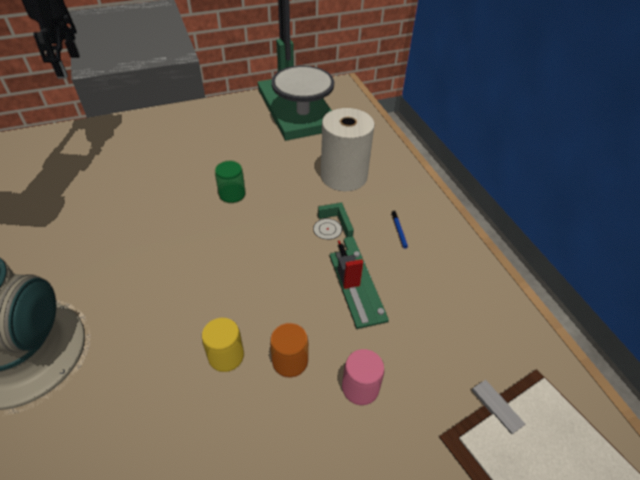

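Candidates in the top picture: orange (447,311), pink (497,253), yellow (417,374) and green (172,300). The amber tumbler is the orange one, in the right-hand group. The seat is at about (283,207) and the red plate at about (385,210).

```bash
cat > h.py <<'E'
import numpy as np, cv2
from rig import manip, eyes, job
def ray(n,u,v,z):
    c=eyes.get_calibration(n);K=c["camera_matrix"];V=c["view"]
    d=np.linalg.inv(K)@[u,v,1]; d=V[:3,:3].T@(d*[1,-1,-1]); o=-V[:3,:3].T@V[:3,3]
    return (o+d*(z-o[2])/d[2])[:2]
def proj(n,p):
    c=eyes.get_calibration(n);q=c["view"]@[*p,1]; q=c["camera_matrix"]@(q[:3]*[1,-1,-1]); return q[:2]/q[2]
def mask(im,h0,h1,s=120,v=60):
    return cv2.inRange(cv2.cvtColor(im,cv2.COLOR_RGB2HSV),(h0,s,v),(h1,255,255))
E
python3 - <<'E'
from h import *
t=cv2.imread("pics/top0.png")
a=cv2.resize(t[165:245,245:445],None,fx=4,fy=4,interpolation=cv2.INTER_CUBIC)
b=cv2.resize(t[225:405,365:535],None,fx=1.5,fy=1.5)
o=np.zeros((600,800,3),np.uint8);o[:320]=a;o[325:325+270,:255]=b
cv2.imwrite("pics/crop.png",o)
for nm,p,z in [("seat",(283,207),0),("amberTop",(450,311),.08),("pink",(503,252),.08),("yel",(421,376),.08),("green",(166,301),.08),("roll",(178,119),.16),("pen1",(290,122),.006),("pen2",(344,133),.006),("plate top",(386,210),.09)]:
    print(nm,ray("top",*p,z).round(4))
print("seat side",ray("side",327.5,229.5,0), "amber side", ray("side",290,338,.08),"roll",ray("side",348,122,.16))
E
```

```text
seat [0.629  0.1088]
amberTop [ 0.4476 -0.1773]
pink [ 0.5478 -0.2664]
yel [ 0.3414 -0.1295]
green [0.4523 0.293 ]
roll [0.7355 0.2671]
pen1 [0.7897 0.1003]
pen2 [ 0.771  -0.0013]
plate top [ 0.6123 -0.0685]
seat side [0.63047896 0.10460716] amber side [ 0.45182512 -0.17982685] roll [0.73521384 0.26458995]
```

View pics/crop.png

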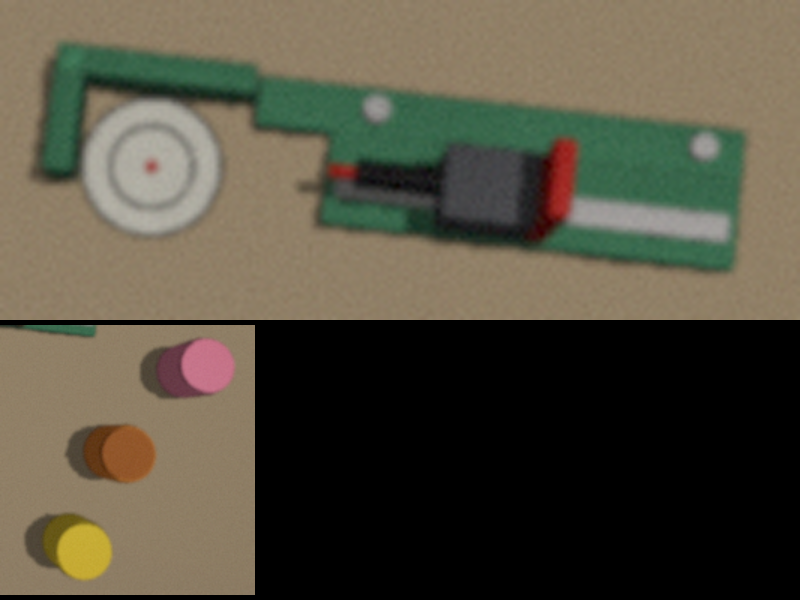

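The crop confirms that the orange one is amber. It also shows the rings centred at full-image (282.8,206.5), the track's right corners at (431,197.5) and (428.3,232.3), and the tip at (328,207.5). Next I fit the stop frame and plan the push.

Run:
```python
from h import *
from scipy.optimize import least_squares
t=eyes.get_image("top");s=eyes.get_image("side")
obs=[((0,0,0),(282.75,206.5)),((.047,-.27,.012),(431,197.5)),((-.019,-.27,.012),(428.25,232.25)),((-.019,-.08,.012),(325.25,220.5)),((.047,.047,.032),(260.5,176.5))]
def w(p,l): c,sn=np.cos(p[2]),np.sin(p[2]); return np.array([p[0]+c*l[0]-sn*l[1],p[1]+sn*l[0]+c*l[1],l[2]])
f=lambda p: np.concatenate([proj("top",w(p,l))-u for l,u in obs])
r=least_squares(f,[.63,.109,0]);p=r.x;print(p,r.fun.round(1)); np.save("stop.npy",p)
def loc(q): d=np.array(q)-p[:2];c,sn=np.cos(p[2]),np.sin(p[2]);return np.array([c*d[0]+sn*d[1],-sn*d[0]+c*d[1]])
print("tip",loc(ray("top",328,207.5,.045)))
print("seat side proj",proj("side",w(p,(0,0,0))))
# amber fit in both cams by mask centroid of full silhouette
yy=np.linspace(0,2*np.pi,60)
def sil(n,x,y):
    P=np.array([proj(n,(x+.033*np.cos(a),y+.033*np.sin(a),z)) for z in(0,.08) for a in yy],np.float32)
    m=cv2.moments(cv2.convexHull(P)); return np.array([m['m10'],m['m01']])/m['m00']
for n,im in(("top",t),("side",s)):
    m=mask(im,5,17,150,60); k,l,st,ce=cv2.connectedComponentsWithStats(m)
    g=(450,311) if n=="top" else (290,350)
    i=1+np.argmin([np.hypot(*(c-g)) + (1e4 if q[4]<300 else 0) for c,q in zip(ce[1:],st[1:])])
    rr=least_squares(lambda q:sil(n,*q)-ce[i],[.45,-.178],diff_step=1e-3); print(n,st[i],ce[i],"amber",rr.x,"loc",loc(rr.x))
```

```text
[ 0.62887558  0.10894392 -0.08751896] [ 0.2  0.6  1.  -0.4  0.6  0.4 -0.3  0.5 -1.4 -1.1]
tip [ 0.00046368 -0.08231002]
seat side proj [326.16149219 228.359997  ]
top [ 421  292   48   38 1442] [444.31622746 310.06796117] amber [ 0.44840461 -0.17596649] loc [-0.15487699 -0.29959444]Traceback (most recent call last):
  File "<stdin>", line 20, in <module>
    return func(*args, **kwargs)
    result = trf(vector_fun.fun, vector_fun.jac, x0, f0, J0, lb, ub, ftol, xtol,
                 gtol, max_nfev, x_scale, loss_function, tr_solver,
                 tr_options.copy(), verbose, callback=callback_wrapped)
    return trf_no_bounds(
        fun, jac, x0, f0, J0, ftol, xtol, gtol, max_nfev, x_scale,
        loss_function, tr_solver, tr_options, verbose, callback=callback)
    J = jac(x)
    self._update_jac()
    ~~~~~~~~~~~~~~~~^^
    self.J = self.jac_wrapped(xp_copy(self.x), f0=self.f)
             ~~~~~~~~~~~~~~~~^^^^^^^^^^^^^^^^^^^^^^^^^^^^
    J, dct = approx_derivative(
             ~~~~~~~~~~~~~~~~~^
        self.fun,
        ^^^^^^^^^
    ...<2 lines>...
        **self.finite_dif
[... 292 characters left out ...]
              mf)
                             ^^^
    df = [f_eval - f0 for f_eval in f_evals]
                                    ^^^^^^^
    f = np.atleast_1d(self.fun(x, *self.args, **self.kwargs))
                      ~~~~~~~~^^^^^^^^^^^^^^^^^^^^^^^^^^^^^^
    return np.atleast_1d(self.fun(x))
                         ~~~~~~~~^^^
    return self.f(x, *self.args, **self.kwargs)
           ~~~~~~^^^^^^^^^^^^^^^^^^^^^^^^^^^^^^
  File "<stdin>", line 20, in <lambda>
  File "<stdin>", line 14, in sil
  File "h.py", line 8, in proj
    c=eyes.get_calibration(n);q=c["view"]@[*p,1]; q=c["camera_matrix"]@(q[:3]*[1,-1,-1]); return q[:2]/q[2]
ValueError: time passes only in moves, steps and waits
```

Call:
drive_tool --rows '[[[0,0,-0.098],[1.6,-5,0],4],[[0,0,-0.098],[1.6,-5,0],4],[[0,0,-0.098],[1.6,-5,0],4],[[0,0,-0.098],[1.6,-5,0],4],[[0,0,-0.098],[1.6,-5,0],4],[[0,0,-0.098],[1.6,-5,0],4],[[0,0,-0.098],[1.6,-5,0],4],[[0,0,-0.098],[1.6,-5,0],4]]'

```text
clock: 1.2
position: [0.3013, 0.1468, 0.2425]
ee_rot: [0.0, 0.519, 0.855, 0.0]
contact_force: [0.4, -0.3, 0.1]
width: 0.0398
gripper_force: 0.0
```

Call:
drive_tool --rows '[[[0,0,-0.098],[1.6,-5,0],4],[[0,0,-0.098],[1.6,-5,0],4],[[0,0,-0.098],[1.6,-5,0],4],[[0,0,-0.098],[1.6,-5,0],4],[[0,0,-0.098],[1.6,-5,0],4],[[0,0,-0.098],[1.6,-5,0],4],[[0,0,-0.098],[1.6,-5,0],4],[[0,0,-0.098],[1.6,-5,0],4]]'

```text
clock: 2.2
position: [0.4293, -0.2534, 0.2422]
ee_rot: [-0.0, 0.807, 0.591, 0.0]
contact_force: [0.4, 1.0, -0.2]
width: 0.0402
gripper_force: 0.0
```

Call:
drive_tool --rows '[[[0,0,0],[0,0,-5],4],[[0,0,0],[0,0,-5],4],[[0,0,0],[0,0,-5],4],[[0,0,0],[0,0,-4],4],[[0,0,0],[0,0,-2.2],4],[[0,0,0],[0,0,0],4]]'

```text
clock: 2.95
position: [0.4279, -0.2507, 0.0287]
ee_rot: [-0.002, 0.806, 0.592, -0.001]
contact_force: [-0.2, 0.6, 0.1]
width: 0.0395
gripper_force: 0.0
```

Run:
```python
from rig import eyes
import cv2
a=eyes.get_image("top")[150:420,200:560,::-1];b=eyes.get_image("side")[200:470,150:510,::-1]
cv2.imwrite("pics/c1.png",cv2.resize(cv2.hconcat([a,b]),None,fx=1.1,fy=1.1))
```

```text
(no output)
```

View pics/c1.png

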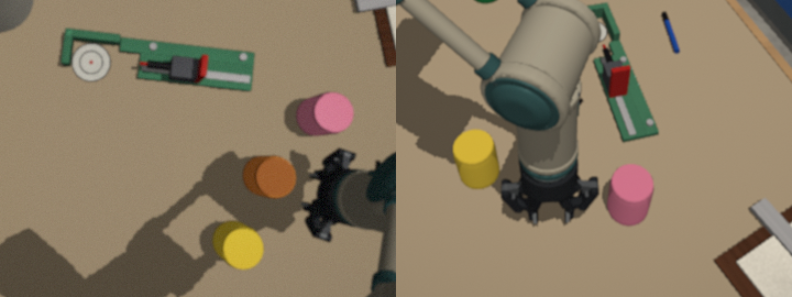

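The picture shows the fingers right behind amber and centred on it, clear of pink and yellow. I push now.

Call:
drive_tool --rows '[[[0,0,0],[0.3,0.95,0],4],[[0,0,0],[0.3,0.95,0],4],[[0,0,0],[0.3,0.95,0],4],[[0,0,0],[0.3,0.95,0],4],[[0,0,0],[0.3,0.95,0],4],[[0,0,0],[0.3,0.95,0],4],[[0,0,0],[0.3,0.95,0],4],[[0,0,0],[0.3,0.95,0],4]]'

```text
clock: 4.05
position: [0.4535, -0.1752, 0.0304]
ee_rot: [0.0, 0.806, 0.592, 0.0]
contact_force: [-0.5, -2.2, 3.1]
width: 0.04
gripper_force: 0.0
```

```bash
cat > h.py <<'E'
import numpy as np, cv2
from rig import manip, eyes, job
from scipy.optimize import least_squares
C={n:eyes.get_calibration(n) for n in("top","side")}
S=np.load("stop.npy")
def proj(n,p):
    c=C[n];q=c["view"]@[*p,1]; q=c["camera_matrix"]@(q[:3]*[1,-1,-1]); return q[:2]/q[2]
def ray(n,u,v,z):
    V=C[n]["view"];d=V[:3,:3].T@(np.linalg.inv(C[n]["camera_matrix"])@[u,v,1]*[1,-1,-1]); o=-V[:3,:3].T@V[:3,3]
    return (o+d*(z-o[2])/d[2])[:2]
def loc(q): d=np.array(q)-S[:2];c,s=np.cos(S[2]),np.sin(S[2]);return np.array([c*d[0]+s*d[1],-s*d[0]+c*d[1]])
def amber(n,save=None):
    im=eyes.get_image(n)
    if save: cv2.imwrite(save,im[:,:,::-1])
    m=cv2.inRange(cv2.cvtColor(im,cv2.COLOR_RGB2HSV),(5,160,120 if n=="top" else 60),(17,255,255))
    k,l,st,ce=cv2.connectedComponentsWithStats(m)
    i=1+np.argmax(st[1:,4]); pts=np.argwhere(l==i)[:,::-1].astype(np.int32)
    (u,v),r=cv2.minEnclosingCircle(pts)
    q=ray(n,*ce[i],.08); print(n,"box",st[i],"ctr",ce[i].round(1),"circ",round(u,1),round(v,1),round(r,1),"topface@",ray(n,u,v,.08).round(4),"loc",loc(ray(n,u,v,.08)).round(4)); return im
E
python3 -c "
from h import *
amber('top')"
```

```text
top box [409 283  34  38 959] ctr [424.7 300.7] circ 425.5 301.0 19.1 topface@ [ 0.4631 -0.1368] loc [-0.1437 -0.2593]
```

Call:
drive_tool --rows '[[[0,0,0],[0.38,1.25,0],4],[[0,0,0],[0.38,1.25,0],4],[[0,0,0],[0.38,1.25,0],4],[[0,0,0],[0.38,1.25,0],4],[[0,0,0],[0.38,1.25,0],4],[[0,0,0],[0.38,1.25,0],4],[[0,0,0],[0.38,1.25,0],4],[[0,0,0],[0.38,1.25,0],4]]'

```text
clock: 5.1
position: [0.4836, -0.0751, 0.0305]
ee_rot: [0.0, 0.806, 0.592, -0.0]
contact_force: [-2.0, -3.5, 4.9]
width: 0.0401
gripper_force: 0.0
```

Call:
drive_tool --rows '[[[0,0,0],[0.38,1.25,0],4],[[0,0,0],[0.38,1.25,0],4],[[0,0,0],[0.38,1.25,0],4],[[0,0,0],[0.38,1.25,0],4],[[0,0,0],[0.38,1.25,0],4],[[0,0,0],[0.38,1.25,0],4],[[0,0,0],[0.38,1.25,0],4],[[0,0,0],[0,0,0],4]]'

```text
clock: 6.1
position: [0.5099, 0.0133, 0.0301]
ee_rot: [-0.001, 0.805, 0.593, 0.0]
contact_force: [0.2, -0.1, 0.3]
width: 0.0404
gripper_force: 0.0
```

```bash
python3 -c "
from h import *
amber('top','pics/t2.png')
print(manip.get_state()['position'])"
```

```text
top box [387 200   2   2   2] ctr [387.5 200.5] circ 387.5 200.5 0.7 topface@ [ 0.6304 -0.0724] loc [ 0.0174 -0.1805]
[0.50955346 0.01287255 0.0299182 ]
```

View pics/t2.png

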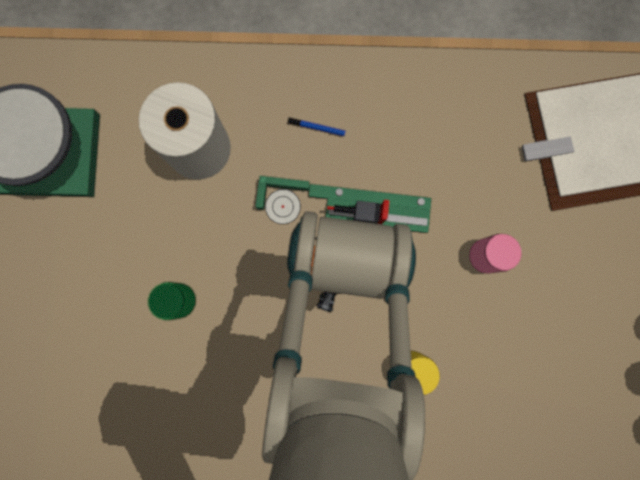

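The arm hides amber in the top view, with the rings still in sight at (283,207). I use the side camera instead.

```bash
python3 -c "
from h import *
im=amber('side')
cv2.imwrite('pics/s2.png',cv2.resize(im[120:360,160:460,::-1],None,fx=2,fy=2))"
```

```text
side box [278 248  21  23 418] ctr [288.3 259. ] circ 288.5 258.9 12.5 topface@ [ 0.502  -0.0145] loc [-0.1156 -0.134 ]
```

View pics/s2.png

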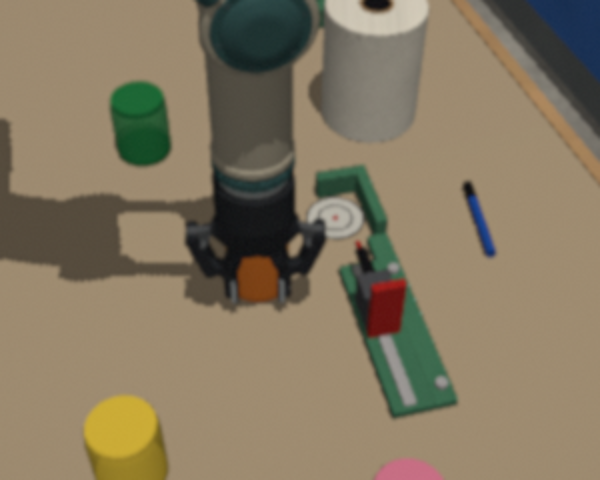

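Side crop: amber sits centred between the fingers at about (288,259) in full-image pixels. I back off 1 cm, swing round behind it and aim at the seat.

Call:
drive_tool --rows '[[[0,0,0],[-0.35,-1.1,0],4],[[0,0,0],[0,0,0],4]]'

```text
clock: 6.45
position: [0.5057, -0.0, 0.03]
ee_rot: [-0.0, 0.806, 0.592, -0.001]
contact_force: [0.5, 0.3, -0.1]
width: 0.0402
gripper_force: 0.0
```

Call:
drive_tool --rows '[[[0,0,-0.095],[-0.45,0.17,0],4],[[0,0,-0.095],[-0.43,0.2,0],4],[[0,0,-0.095],[-0.41,0.25,0],4],[[0,0,-0.095],[-0.38,0.28,0],4],[[0,0,-0.095],[-0.35,0.32,0],4],[[0,0,-0.095],[-0.33,0.36,0],4],[[0,0,-0.095],[-0.28,0.37,0],4],[[0,0,-0.095],[-0.25,0.41,0],4]]'

```text
clock: 7.45
position: [0.4775, 0.0242, 0.0302]
ee_rot: [-0.0, 0.968, 0.249, -0.0]
contact_force: [-0.1, 0.3, 0.3]
width: 0.0399
gripper_force: 0.0
```

```bash
python3 -c "
from h import *
im=amber('side');t=amber('top')
print(manip.get_state()['position'],manip.get_state()['ee_rot'])
cv2.imwrite('pics/s3.png',cv2.resize(cv2.hconcat([im[150:330,200:420,::-1],t[150:330,220:440,::-1]]),None,fx=1.8,fy=1.8))"
```

```text
side box [286 224  18  46 489] ctr [295.4 244.1] circ 289.5 246.6 22.7 topface@ [0.5134 0.015 ] loc [-0.1068 -0.1037]
top box [388 205   1   3   3] ctr [388. 206.] circ 388.0 206.0 1.0 topface@ [ 0.621  -0.0733] loc [ 0.0081 -0.1823]
[0.47723928 0.02441296 0.03022538] [-1.76284639e-04  9.67975924e-01  2.51042772e-01 -3.24972471e-04]
```

View pics/s3.png

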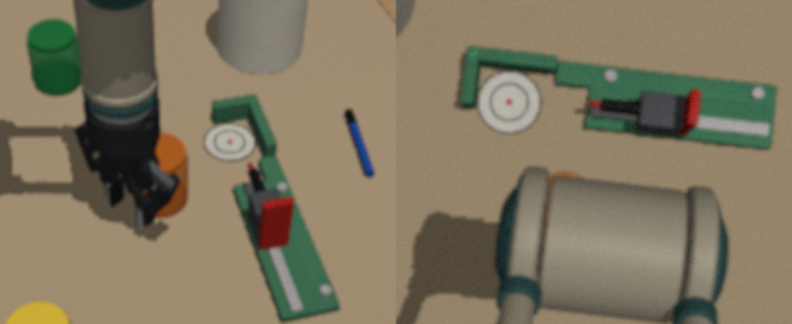

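Crop: amber is behind the gripper, right edge at about (304,247) in the side view and far rim at about (314,248) in the top view. I check these against the expected position.

```bash
python3 -c "
from h import *
for a in [(.521,.0496),(.525,.0496),(.521,.0536)]:
  T=np.array([proj('side',(a[0]+.033*np.cos(t),a[1]+.033*np.sin(t),.08)) for t in np.linspace(0,6.28,90)])
  B=np.array([proj('top',(a[0]+.033*np.cos(t),a[1]+.033*np.sin(t),.08)) for t in np.linspace(0,6.28,90)])
  G=np.array([proj('side',(a[0]+.033*np.cos(t),a[1]+.033*np.sin(t),0)) for t in np.linspace(0,6.28,90)])
  print(a,loc(a),'side top: right',T[:,0].max(),'upper',T[:,1].min(),'bottom',G[:,1].max(),'top: upper',B[B[:,1].argmin()])
"
```

```text
(0.521, 0.0496) [-0.10227561 -0.0685459 ] side top: right 304.24094428126693 upper 221.81423384415962 bottom 271.2050653447564 top: upper [314.35960237 243.6113719 ]
(0.525, 0.0496) [-0.09829092 -0.06819627] side top: right 306.1206685172063 upper 221.36540844839212 bottom 270.7152716000451 top: upper [314.41699298 241.24087302]
(0.521, 0.0536) [-0.10262524 -0.06456121] side top: right 303.5955072020495 upper 220.50671122030855 bottom 269.79460234555035 top: upper [311.97523978 243.5520572 ]
```

Call:
drive_tool --rows '[[[0,0,0],[1.09,0.61,0],4],[[0,0,0],[1.09,0.61,0],4],[[0,0,0],[1.09,0.61,0],4],[[0,0,0],[1.09,0.61,0],4],[[0,0,0],[1.09,0.61,0],4],[[0,0,0],[1.09,0.61,0],4],[[0,0,0],[1.09,0.61,0],4],[[0,0,0],[1.09,0.61,0],4]]'

```text
clock: 8.55
position: [0.5657, 0.0737, 0.0303]
ee_rot: [0.0, 0.968, 0.251, -0.0]
contact_force: [-2.3, -1.2, 3.2]
width: 0.0403
gripper_force: 0.0
```

Call:
drive_tool --rows '[[[0,0,0],[0.52,0.3,0],4],[[0,0,0],[0.52,0.3,0],4],[[0,0,0],[0.52,0.3,0],4],[[0,0,0],[0.52,0.3,0],4],[[0,0,0],[0,0,0],4]]'

```text
clock: 9.18
position: [0.5867, 0.0856, 0.0303]
ee_rot: [0.0, 0.968, 0.251, 0.001]
contact_force: [0.6, -1.0, 2.7]
width: 0.0401
gripper_force: 0.0
```

```bash
python3 -c "
from h import *
im=amber('side');t=amber('top')
print(manip.get_state()['position'])
cv2.imwrite('pics/s4.png',cv2.resize(cv2.hconcat([im[150:330,230:430,::-1],t[140:320,200:400,::-1]]),None,fx=2,fy=2))"
```

```text
side box [309 214   9  25 131] ctr [312.3 226.3] circ 312.5 226.0 12.3 topface@ [0.575  0.0533] loc [-0.0488 -0.0602]
top box [386 200   1   1   1] ctr [386. 200.] circ 386.0 200.0 0.0 topface@ [ 0.6312 -0.0698] loc [ 0.018  -0.1779]
[0.58665768 0.08545144 0.03033949]
```

View pics/s4.png

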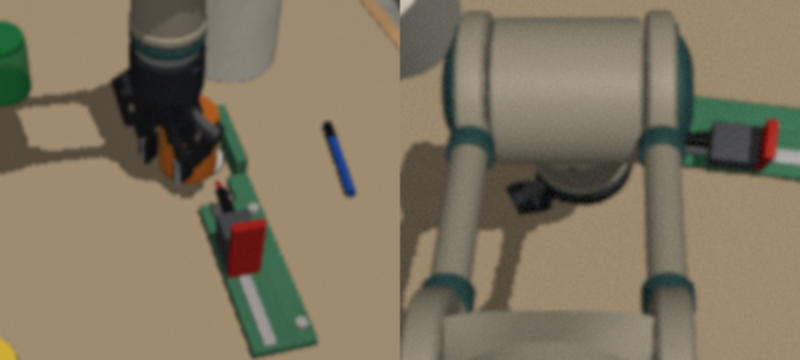

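Side crop: amber is about 1 cm short of the seat, with a sliver of the rings at about (340,230) full-image, and the finger clears the marker. I press on in small steps while watching the force.

Call:
drive_tool --rows '[[[0,0,0],[0.25,0.15,0],4],[[0,0,0],[0.25,0.15,0],4],[[0,0,0],[0.2,0.12,0],4]]'

```text
clock: 9.65
position: [0.5928, 0.0894, 0.0304]
ee_rot: [0.0, 0.968, 0.251, -0.0]
contact_force: [-3.7, -1.8, 2.6]
width: 0.0402
gripper_force: 0.0
```

Call:
drive_tool --rows '[[[0,0,0],[0.15,0.08,0],4],[[0,0,0],[0,0,0],4]]'

```text
clock: 9.9
position: [0.5944, 0.0904, 0.0303]
ee_rot: [-0.0, 0.968, 0.251, 0.0]
contact_force: [-3.6, -1.7, 3.8]
width: 0.0402
gripper_force: 0.0
```

Call:
drive_tool --rows '[[[0,0,0],[0.15,0.08,0],4],[[0,0,0],[0,0,0],4]]'

```text
clock: 10.15
position: [0.5959, 0.0911, 0.0303]
ee_rot: [-0.0, 0.968, 0.251, 0.0]
contact_force: [-3.5, -1.6, 3.5]
width: 0.04
gripper_force: 0.0
```

Call:
drive_tool --rows '[[[0,0,0],[0.15,0.08,0],4],[[0,0,0],[0,0,0],4]]'

```text
clock: 10.4
position: [0.5968, 0.0913, 0.0305]
ee_rot: [0.0, 0.968, 0.251, -0.001]
contact_force: [-5.6, -4.0, 6.3]
width: 0.0398
gripper_force: 0.0
```

Call:
drive_tool --rows '[[[0,0,0],[0.15,0.08,0],4],[[0,0,0],[0,0,0],4]]'

```text
clock: 10.65
position: [0.5975, 0.0914, 0.0308]
ee_rot: [0.001, 0.968, 0.252, -0.002]
contact_force: [-7.0, -5.3, 8.6]
width: 0.0398
gripper_force: 0.0
```

Call:
drive_tool --rows '[[[0,0,0],[0.15,0.12,0],4],[[0,0,0],[0,0,0],4]]'

```text
clock: 10.9
position: [0.5982, 0.0918, 0.031]
ee_rot: [0.001, 0.968, 0.252, -0.002]
contact_force: [-8.6, -7.9, 11.9]
width: 0.0399
gripper_force: 0.0
```

Call:
drive_tool --rows '[[[0,0,0],[-0.6,-0.4,0],4],[[0,0,0],[-1.2,-0.6,0],4],[[0,0,0],[-2,-1.1,0],4],[[0,0,0],[-3,-1.6,0],4],[[0,0,0],[0,0,5],4],[[0,0,0],[0,0,5],4],[[0,0,0],[0,0,5],3],[[0,0,0],[0,0,5],2]]'

```text
clock: 11.9
position: [0.5319, 0.057, 0.2315]
ee_rot: [-0.0, 0.968, 0.251, 0.0]
contact_force: [0.4, 0.4, 0.4]
width: 0.0198
gripper_force: 0.0
```

Call:
drive_tool --rows '[[[0,0,0.14],[1.1,-2.8,0],0],[[0,0,0.14],[1.1,-2.8,0],0],[[0,0,0.14],[1.1,-2.8,0],0],[[0,0,0.14],[1.1,-2.8,0],0],[[0,0,0.14],[1.1,-2.8,0],0],[[0,0,0.14],[1.1,-2.8,0],0],[[0,0,0.137],[1.1,-2.8,0],0],[[0,0,0],[0,0,0],0]]'

```text
clock: 12.9
position: [0.6097, -0.1409, 0.2293]
ee_rot: [0.0, 0.738, 0.675, 0.0]
contact_force: [-0.9, 0.7, 0.3]
width: 0.0003
gripper_force: 0.0
```

```bash
python3 -c "
from h import *
im=amber('side');t=amber('top')
print(manip.get_state()['position'],manip.get_state()['ee_rot'])
cv2.imwrite('pics/s5.png',cv2.resize(cv2.hconcat([im[150:330,260:440,::-1],t[140:320,220:440,::-1]]),None,fx=2,fy=2))"
```

```text
side box [ 313  195   30   44 1112] ctr [327.3 216.5] circ 327.5 216.5 22.0 topface@ [0.6138 0.0691] loc [-0.0115 -0.041 ]
top box [ 262  182   37   34 1016] ctr [280.5 198.9] circ 281.1 200.5 19.6 topface@ [0.626  0.1076] loc [-0.0028 -0.0016]
[ 0.60881304 -0.13868872  0.22960642] [-8.21597250e-04  7.37404830e-01  6.75450538e-01  1.13463086e-04]
```

View pics/s5.png

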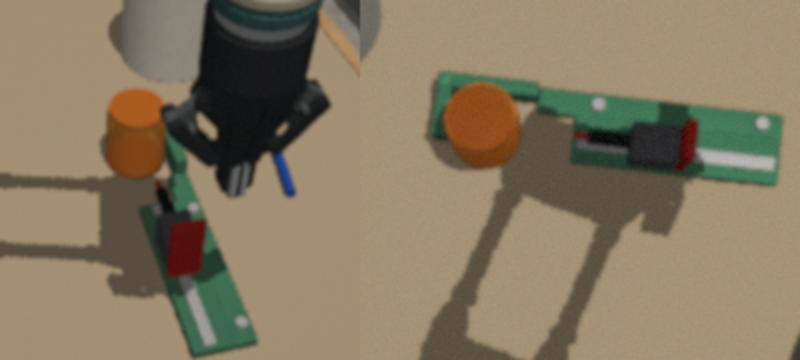

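Amber stands in the corner of the stop: top face centre at about (281,200), against the expected position to within ~3 mm. The gripper is behind the plate and clear of it, so I descend.

Call:
drive_tool --rows '[[[0,0,0],[0,0,-5],0],[[0,0,0],[0,0,-5],0],[[0,0,0],[0,0,-4.4],0],[[0,0,0],[0,0,-3],0],[[0,0,0],[0,0,0],0]]'

```text
clock: 13.62
position: [0.6069, -0.1372, 0.054]
ee_rot: [-0.003, 0.737, 0.676, -0.001]
contact_force: [-0.2, 0.6, -0.4]
width: 0.0002
gripper_force: 0.0
```

Call:
drive_tool --rows '[[[0,0,0],[0.09,1,0],0],[[0,0,0],[0.09,1,0],0],[[0,0,0],[0.09,1,0],0],[[0,0,0],[0.09,1,0],0],[[0,0,0],[0.09,1,0],0],[[0,0,0],[0.09,1,0],0],[[0,0,0],[0,0,0],0]]'

```text
clock: 14.5
position: [0.6148, -0.0783, 0.0563]
ee_rot: [-0.0, 0.737, 0.676, 0.0]
contact_force: [0.2, 0.0, 0.2]
width: 0.0001
gripper_force: 0.0
```

Call:
drive_tool --rows '[[[0,0,0],[0.05,0.6,0],0],[[0,0,0],[0.05,0.6,0],0],[[0,0,0],[0.05,0.6,0],0],[[0,0,0],[0.05,0.6,0],0]]'

```text
clock: 15.0
position: [0.6169, -0.0549, 0.0563]
ee_rot: [0.0, 0.737, 0.676, 0.0]
contact_force: [0.9, -2.3, 0.4]
width: 0.0003
gripper_force: 0.0
```

```bash
python3 -c "
from h import *
im=amber('side');t=amber('top')
print(loc(manip.get_state()['position'][:2]),manip.get_state()['contact_force'])
cv2.imwrite('pics/s6.png',cv2.resize(cv2.hconcat([im[150:330,260:440,::-1],t[140:320,220:440,::-1]]),None,fx=2,fy=2))"
```

```text
side box [313 195  25  44 921] ctr [325.1 215.8] circ 327.5 216.5 22.0 topface@ [0.6138 0.0691] loc [-0.0115 -0.041 ]
top box [ 262  182   37   34 1014] ctr [280.5 198.9] circ 281.4 200.5 19.9 topface@ [0.6259 0.1072] loc [-0.0028 -0.002 ]
[ 0.00216656 -0.16351421] [-0.79295842 -0.40875316 -0.03049294]
```

View pics/s6.png

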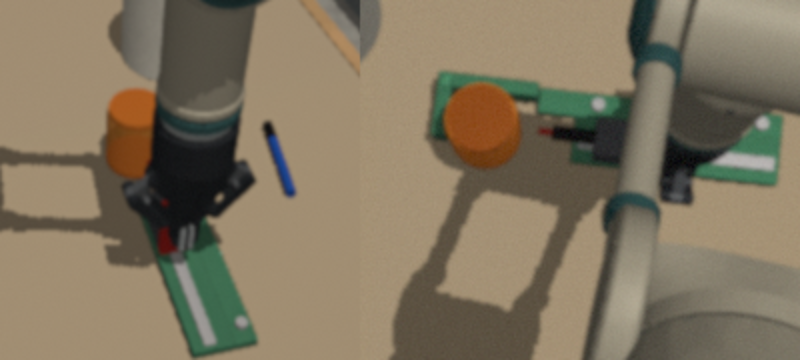

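The tip is now at about (311.5,206), roughly 22 mm from amber, and amber has not moved. I continue.

Call:
drive_tool --rows '[[[0,0,0],[0.05,0.5,0],0],[[0,0,0],[0.05,0.5,0],0],[[0,0,0],[0.04,0.5,0],0],[[0,0,0],[0.02,0.2,0],0],[[0,0,0],[0,0,0],0]]'

```text
clock: 15.72
position: [0.6182, -0.0378, 0.0563]
ee_rot: [-0.0, 0.737, 0.676, 0.0]
contact_force: [0.2, -1.4, 0.8]
width: 0.0004
gripper_force: 0.0
```

Call:
drive_tool --rows '[[[0,0,0],[0.02,0.2,0],0],[[0,0,0],[0,0,0],0]]'

```text
clock: 15.98
position: [0.6183, -0.0376, 0.0563]
ee_rot: [0.001, 0.737, 0.676, -0.001]
contact_force: [-0.4, -5.7, 0.7]
width: -0.0001
gripper_force: 0.0
```

Call:
drive_tool --rows '[[[0,0,0],[0.02,0.2,0],0],[[0,0,0],[0,0,0],0]]'

```text
clock: 16.23
position: [0.6183, -0.0374, 0.0564]
ee_rot: [0.002, 0.736, 0.677, -0.002]
contact_force: [-1.2, -11.0, 0.8]
width: 0.0002
gripper_force: 0.0
```

Firm contact at the predicted place. I retreat.

Call:
drive_tool --rows '[[[0,0,0],[-0.05,-0.6,0],0],[[0,0,0],[-0.15,-1.5,0],0],[[0,0,0],[-0.3,-3,0],0],[[0,0,0],[-0.1,-1,0],0],[[0,0,0],[0,0,5],0],[[0,0,0],[0,0,6],0],[[0,0,0],[0,-5,6],0],[[0,0,0],[0,-5,0],0]]'

```text
clock: 17.23
position: [0.6155, -0.1856, 0.2201]
ee_rot: [0.005, 0.736, 0.677, 0.003]
contact_force: [-0.3, 0.5, -0.8]
width: 0.0
gripper_force: 0.0
```

Call:
drive_tool --rows '[[[0,0,0],[0,0,0],0],[[0,0,0],[0,0,0],0]]'

```text
clock: 17.48
position: [0.6123, -0.1845, 0.2138]
ee_rot: [-0.001, 0.737, 0.676, 0.0]
contact_force: [1.5, -0.5, -0.2]
width: -0.0
gripper_force: 0.0
```

```bash
python3 -c "
from h import *
im=amber('side');t=amber('top')
print(manip.get_state()['position'])
cv2.imwrite('pics/s7.png',cv2.resize(cv2.hconcat([im[150:330,260:440,::-1],t[140:320,220:440,::-1]]),None,fx=2,fy=2))"
```

```text
side box [ 313  195   29   44 1061] ctr [327.1 215.5] circ 327.5 216.4 21.9 topface@ [0.6139 0.0693] loc [-0.0114 -0.0408]
top box [ 262  182   39   34 1022] ctr [280.5 198.9] circ 281.3 200.2 19.7 topface@ [0.6265 0.1074] loc [-0.0022 -0.0017]
[ 0.61239295 -0.18377309  0.21368008]
```

View pics/s7.png

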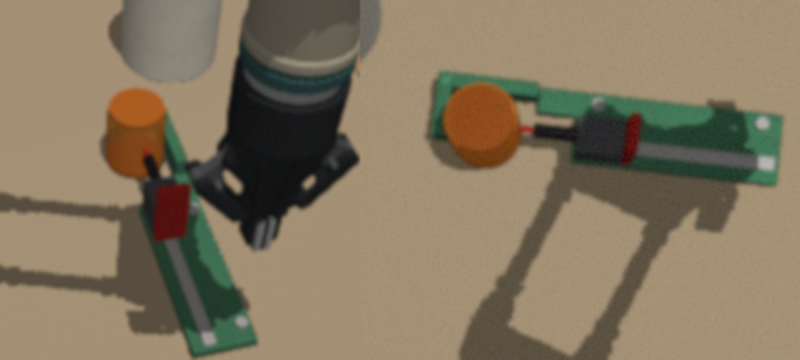

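The marker's tip touches amber at about (300,205), amber is unmoved in the corner, and the arm is clear. I hand it in.

```bash
python3 -c "
from rig import job
print(job.sign_off())"
```

```text
the job is handed in; nothing more can be done
None
```

I pushed the amber tumbler into the corner of the stop, slid the marker until its tip touched it, moved the arm clear and handed the job in at about 17.5 s. In the last pictures the tumbler was upright and within about 3 mm of the seat. The sign-off gave no verdict.

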